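Hang the nail pocket inside the jar of slate hooks

ROBOT

A 6-joint arm with a two-finger parallel gripper is mounted at the origin on the work surface. World frame = base frame: x ahead of the robot, y to its left, z up, the work surface at z = 0. Lengths are in m, angles in rad, forces in N, time in s.
With the tool pointing down it reaches from about 0.35 to 0.975 m from the base axis. Payload 4.9 kg.
Tool frame: the origin (TCP) lies at the very end of the fingers, on their centre line; the grasp point (between the pads) lies 19 mm behind it (pinch_z is the distance from the TCP to the grasp point, in m); z points along the fingers, y is the line along which they close (so a half turn about z gives the same grasp; the last joint's range is limited). The gripper opens to 85 mm and grips with 20 to 120 N. Pads are 22 mm wide; open, the fingers measure 114 mm over their backs; the gripper's body (76 mm by 85 mm) begins 54 mm behind the grasp point. The pads swing forward as they close: fully open they stand 13 mm farther back than shut.
Start: joints at [1.209, 0.053, 1.613, -0, 1.476, -0.119], TCP at [0.15, 0.607, 0.231] pointing down, gripper open.
Joint ranges: [-3.01, 3.01], [-1.01, 2.22], [0.06, 2.58], [-1.02, 4.17], [0.09, 2.62], [-3.14, 3.14]. Speed limits (rad/s): [2.57, 2.57, 3.14, 3.14, 3.14, 3.14].

INTERFACE

Orientations are given as a unit quaternion [w, x, y, z].
In Python, from plant import * gives the robot as it stands. The module is installed in compiled form; this text tells all that it offers.
- The arm moves only by the tool play_rows, never from a script. Its arguments are lists of equal length, an entry for each row: "linear": the shift along the world's x, y, z in m, a list of three; "turn": the turn about the world's z in degrees. A call has 1 to 8 rows; each row shifts and turns the commanded pose from where the row before left it; what a row does not reach is not made up. A row lasts 1/8 s, in which the tool goes at most 62.5 mm and 10.7 degrees, less where a joint would pass 70% of its speed; a pose out of reach is approached as far as the arm can. A call is refused whole if a number of a shift passes 0.0625 or a number of a turn 10.7, either way. A call with a gripper value outside its range is refused whole. "hand" is the finger opening in m, from 0 to 0.0854, set as the call begins (left out, the last holds). The fingers move at their own pace and stop on an object; the grip force is fixed at half the most. Time passes only in rows, so rows that do not move let the fingers close. It gives the time, the measured TCP pose, the force, the opening and the grip force at its end, in the units of the state.
- state(): the state, without advancing time (a new reading comes with each control period).
- grab_frame(name): name is "scene" or "top" or "wrist"; returns the picture (480x640x3 uint8, red, green, blue); there is no depth.
- camera_info(name): a dict with "camera_matrix" (3x3 intrinsics, pixels), "distortion" ([k1, k2, p1, p2, k3] as OpenCV has them; the pictures are not rectified), "origin" and "attitude" of the camera in the world; the wrist camera has in their place "mount" (4x4, takes a point from camera to tool coordinates, whose origin is the TCP and whose axes are the flange's). Camera axes: x right, y down, z forward; pixel columns grow to the right and rows downward; lengths in m; the calibration is good to about 2 mm. A picture is of the moment at which its call begins: read the wrist's pose just before it. camera_info takes no time and is no camera call.
- job_done(): hands the job in; it is judged then, once.
Trained networks look in the newest picture that a camera, given by its name, has taken for a name from the list of things; names that differ only in an ending like _2 or _b are one class to them, and where a whole thing is asked for, a point or a joint stands for the part that bears it (a point fixed in the world has none). Each returns a list of dicts, best first, with "p" (0 to 1); they miss things now and then, are a little off and sometimes report something else, mostly with a low value. They report only what shows in the picture. A call takes as long as a camera call. They do not tell look-alikes from the thing itself.
- trace(camera, thing): "region" (480x640 bool, what is visible of it) and "location" ([column, row] in pixels, amid what is visible of it).
The state is a dict: "time": time; "joint_pos": joint angles; "joint_vel": joint speeds; "joint_efforts": joint torques, N m; "tool_pos": TCP position; "tool_rot": TCP orientation; "contact_force": force on the tool from outside, world axes, zero at the start; "ft_torque": the same for the moment, N m; "gripper_width": opening from 0.0 (shut) to 1.0 (fully open); "grasp_force": force on a finger pad.
Only numpy, scipy, OpenCV 4.12 (cv2) and the standard library are available. Lean on these libraries where they do the work, as an engineer would, in place of code of your own. Each camera call takes 0.05 s, during which the arm holds its last target. There are 200 camera calls.

TASK

Hang the stainless nail pocket that has a bent lip inside the wide open green glass jar: pick it up by its upright tab and lower it, still in the gripper, so that the lip goes down outside the rim and the pocket hangs inside, clear of the slate hooks on the jar's floor. Then let go, leaving the jar upright where it stands and the similar pocket without a lip alone.

Things in the scene. Friction and masses are not known exactly. Their poses are not given: they have to be found in the camera images.
- pocket: Stainless nail pocket with bent lip, standing upright, 140 g: open box 34 (x) x 40 (y) x 60 high; origin centre of underside, z up. At +x a back strip (outer face x=17) rises to z=85; there a bridge 36 wide (z 85-88) runs to +x and ends in the lip, turned down. On top an upright grip tab 12 (x) x 26 (y), z 88-128, centred at x=15.5, y=0; grip across x or y from above. mm.
- pocket_lip (a point): Lower end of the pocket's lip, at x=48.5, y=0, z=59 mm of the pocket (its +x side). The lip, 36 mm wide, 3 thick, has its inner face at x=43, straight down to z=67, then flares outwards to z=58. So the hook's gap is 26 mm wide (x 17 to 43), open downwards; the rim goes in it and carries the bridge's underside (z=85).
- jar: Wide open round green glass jar: outer diameter 150 mm, height 120, straight wall 5 thick, 0.95 kg, loose. Origin centre of underside, z up, rim at z=120. Slate hooks cover its floor up to z=18. Any part of the rim will do; hung there, the pocket's underside is about 35 mm above the bench. (The other green jar is narrower, 72 mm, and has a lid.)
- plain: The similar stainless pocket without bridge and lip (same box, back strip and tab), to be left alone. It stands upright on the other side of the jar from the nail pocket; which one is on the left varies. Origin: centre of its underside, z up, back strip at +x.
Not all that is in view belongs to the job. Leave any orange look-alike of the pocket alone.

How it is judged:
By the outcome, as a careful person would: the job done as asked, in the order asked, and still so for the second after the job is handed in, with the robot touching nothing.
It also fails if it takes over 45 s, if anything falls off the work surface, if the arm or the gripper's body presses on something with over 40 N, if the wrist force passes 120 N, or if a joint passes its speed limit or range.

## Working session

There is one attempt and no reset: what is moved stays moved. The work goes in short steps, Python scripts to look and compute and a tool call to move; the robot and the scene stay as the last step left them, time stands still between calls to the robot, and variables do not carry over. Pictures are saved under pics/ and viewed, at most 10 in all, crops included, and the job is handed in when it is done.

Besides the shell and the picture viewer there is one more tool, called after ">>>" in YAML: its name, and indented under it one key for each argument. play_rows: Moves the arm, as the interface text tells. Its arguments: {"type":"object","properties":{"linear":{"type":"array","items":{"type":"array","items":{"type":"number"}}},"turn":{"type":"array","items":{"type":"number"}},"hand":{"type":"number"}},"required":["linear","turn"]}

```bash
mkdir -p pics; python3 - <<'E'
from plant import *
import cv2,numpy as np
s=state();print(s)
ims=[]
for n in ("scene","top"):
    f=grab_frame(n);cv2.imwrite(f"pics/{n}0.png",f[:,:,::-1]);
    for t in ("pocket","pocket_lip","jar","plain"):
        for d in trace(n,t)[:4]: print(n,t,round(d["p"],2),np.round(d["location"]),d["region"].sum())
for n in ("scene","top","wrist"): print(n,camera_info(n))
E
```

```text
{'time': 0.0, 'joint_pos': array([ 1.20900362e+00,  5.33241072e-02,  1.61427518e+00,  1.30445167e-05,
        1.47599169e+00, -1.19031985e-01]), 'joint_vel': array([ 0.00023129, -0.00094941, -0.0007305 ,  0.00055028,  0.000927  ,
       -0.00169046]), 'joint_efforts': array([ 2.62727852e-03, -3.93672502e+01, -3.70187473e+01,  5.53565189e-05,
        6.78362310e-03,  1.02606222e-06]), 'tool_pos': array([0.15003688, 0.60609354, 0.23009456]), 'tool_rot': array([-2.44208737e-04,  1.21083085e-01,  9.92641873e-01, -9.68878114e-04]), 'contact_force': array([ 0.5326641 ,  0.17744742, -0.37066804]), 'ft_torque': array([-0.00094665, -0.03482382, -0.03695245]), 'grasp_force': 0.0, 'gripper_width': 1.0006919927283855}
scene pocket 0.88 [433. 216.] 1215
scene pocket 0.77 [412. 280.] 1683
scene pocket 0.7 [410. 166.] 1446
scene pocket 0.64 [475. 175.] 1355
scene pocket_lip 0.98 [475. 176.] 1441
scene pocket_lip 0.97 [413. 276.] 1637
scene pocket_lip 0.87 [409. 165.] 1529
scene pocket_lip 0.69 [429. 216.] 1222
scene jar 0.84 [277. 255.] 9597
scene plain 0.79 [122. 254.] 1217
top pocket 0.93 [212. 2
[... 1013 characters left out ...]
978147]), 'attitude': array([ 0.07037898, -0.69650361,  0.71024234, -0.0740631 ])}
wrist {'camera_matrix': array([[427.6058258 ,   0.        , 317.75368687],
       [  0.        , 427.6058258 , 239.57234875],
       [  0.        ,   0.        ,   1.        ]]), 'distortion': array([-0.02127886,  0.        ,  0.        ,  0.        ,  0.        ]), 'mount': array([[ 1.06375322e-03, -9.45182220e-01, -3.26541636e-01,
         8.40677575e-02],
       [ 9.99999209e-01,  7.86311205e-04,  9.81635948e-04,
        -1.56689943e-03],
       [-6.71061497e-04, -3.26542422e-01,  9.45182309e-01,
        -1.42284908e-01],
       [ 0.00000000e+00,  0.00000000e+00,  0.00000000e+00,
         1.00000000e+00]])}
```

View pics/scene0.png

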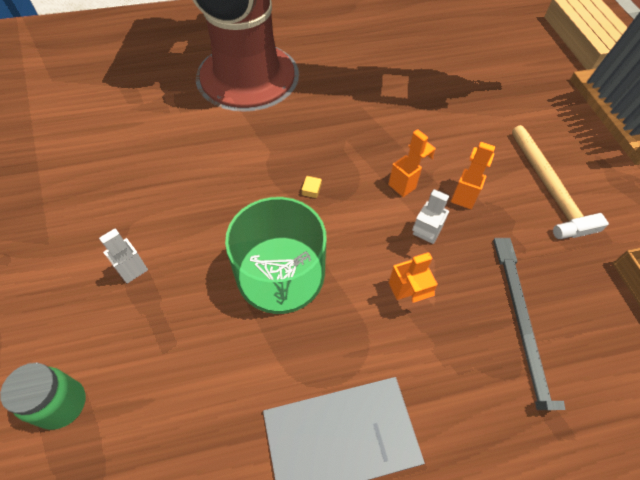

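View pics/top0.png

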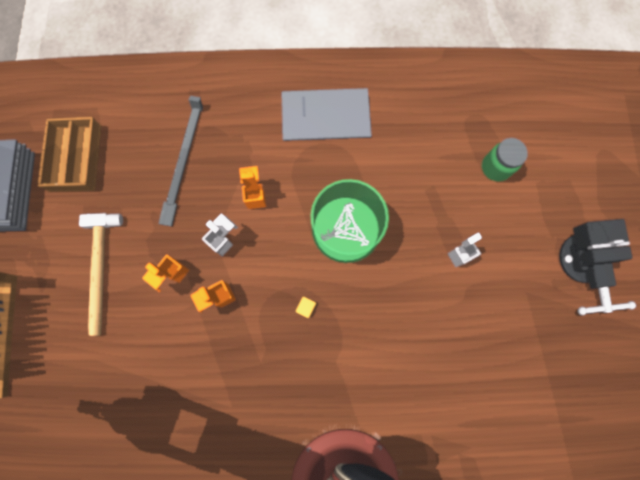

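Scene picture: candidates for the pocket are silver (432,216), silver (122,254) left of the jar, and orange look-alikes at (410,166), (475,175) and (413,278). In the top view these are silver (219,235) and (466,250), and orange (165,273), (213,296) and (252,187). The jar is at (277,255) in scene and (348,222) in top. I choose the silver one at (432,216) / (219,235) and check it in a close crop.

```bash
cat > h.py <<'E'
from plant import *
import cv2,numpy as np
from scipy.spatial.transform import Rotation as R
def cam(n,s=None):
    c=camera_info(n);K=c["camera_matrix"];D=c["distortion"]
    if n=="wrist":
        T=np.eye(4);q=s["tool_rot"];T[:3,:3]=R.from_quat(np.r_[q[1:],q[0]]).as_matrix();T[:3,3]=s["tool_pos"];T=T@c["mount"]
        return K,D,T[:3,:3],T[:3,3]
    q=c["attitude"];return K,D,R.from_quat(np.r_[q[1:],q[0]]).as_matrix(),c["origin"]
def proj(c,P):
    K,D,A,o=c
    p=(np.asarray(P,float)-o)@A
    return cv2.projectPoints(p.reshape(-1,1,3),np.zeros(3),np.zeros(3),K,D)[0].reshape(-1,2)
def onplane(c,uv,z):
    K,D,A,o=c
    d=cv2.undistortPoints(np.array(uv,float).reshape(-1,1,2),K,D).reshape(-1,2)
    d=np.c_[d,np.ones(len(d))]@A.T
    return o+d*((z-o[2])/d[:,2])[:,None]
E
python3 - <<'E'
from h import *
a=cv2.imread("pics/scene0.png");b=cv2.imread("pics/top0.png")
L=lambda im,u,v:cv2.resize(im[v-38:v+37,u-50:u+50],(400,300),interpolation=cv2.INTER_CUBIC)
cv2.imwrite("pics/crop1.png",np.vstack([np.hstack([L(a,432,216),L(b,219,235)]),np.hstack([L(a,122,254),L(b,466,250)])]))
ct=cam("top");cs=cam("scene")
for z in(0,.12): print(onplane(ct,[[219,235],[466,250],[348,222]],z),onplane(cs,[[432,216],[122,254]],z))
E
```

```text
[[ 5.10540956e-01  2.59033406e-01  0.00000000e+00]
 [ 4.66867795e-01 -2.78055682e-01  0.00000000e+00]
 [ 5.34135424e-01 -2.26304831e-02  1.11022302e-16]] [[ 0.45942371  0.27565451  0.        ]
 [ 0.41973254 -0.27948068  0.        ]]
[[ 0.48554431  0.23323244  0.12      ]
 [ 0.44722007 -0.23807597  0.12      ]
 [ 0.50624901 -0.0139343   0.12      ]] [[ 0.53261704  0.22151873  0.12      ]
 [ 0.49967248 -0.23925593  0.12      ]]
```

View pics/crop1.png

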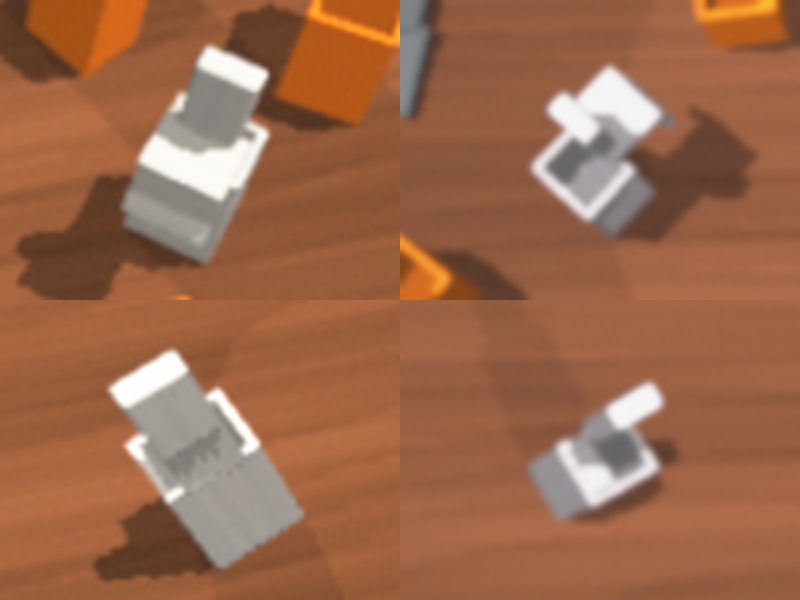

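Crop: the top row shows the silver pocket with bridge and lip (bridge on the scene side facing the camera, up-right in the top view). The bottom row is the plain one without a bridge. Choice confirmed; now I fit poses to both views.

```bash
cat >> h.py <<'E'
from scipy.optimize import minimize
def bx(x0,x1,y0,y1,z0,z1): return np.array([[x,y,z] for x in(x0,x1) for y in(y0,y1) for z in(z0,z1)])/1000
POCK=[bx(-17,17,-20,20,0,60),bx(14,17,-18,18,0,85),bx(14,46,-18,18,85,88),bx(43,46,-18,18,67,88),
  np.array([[x,y,z] for x,z in((43,67),(46,67),(47,58),(50,58)) for y in(-18,18)])/1000,bx(9.5,21.5,-13,13,88,128)]
_a=np.linspace(0,2*np.pi,60,endpoint=False)
JAR=[np.array([[.075*np.cos(t),.075*np.sin(t),z] for z in(0,.12) for t in _a])]
def render(c,parts,x,y,yaw,z=0,S=4):
    m=np.zeros((480*S//2,640*S//2),np.uint8);A=R.from_euler("z",yaw).as_matrix()
    for p in parts:
        q=proj(c,p@A.T+[x,y,z])*S/2+S/4-.5
        cv2.fillConvexPoly(m,cv2.convexHull(np.round(q*16).astype(np.int32)),255,shift=4)
    return cv2.resize(m,(640,480),interpolation=cv2.INTER_AREA)/255.
def fit(views,parts,x0):
    def cost(v):
        e=0
        for c,m in views:
            r=render(c,parts,*v); e+=np.abs(r-m).sum()/m.sum()
        return e
    best=None
    for d in ([0] if len(x0)==2 or len(x0)>3 else np.radians([-12,0,12])):
        v=np.array(x0,float); 
        if len(x0)==3: v[2]+=d
        sx=np.eye(len(v))*([.01,.01,.15,.01][:len(v)]) 
        r=minimize(cost,v,method="Nelder-Mead",options=dict(initial_simplex=np.vstack([v,v+sx]),xatol=1e-4,fatol=1e-4,maxiter=300))
        if best is None or r.fun<best.fun: best=r
    return best.x,best.fun
E
python3 - <<'E'
from h import *
def reg(n,t,uv):
    return min(trace(n,t),key=lambda d:np.hypot(*(np.array(d["location"])-uv)))["region"].astype(float)
for n in("scene","top"): grab_frame(n)
cs,ct=cam("scene"),cam("top")
a,b=reg("scene","pocket",(432,216)),reg("top","pocket",(220,236))
def col(n,uv,r=32):  # bright grey pixels
    im=cv2.imread(f"pics/{n}0.png").astype(int);s=im.max(2)-im.min(2)
    m=((s<28)&(im.mean(2)>70)).astype(float);k=np.zeros_like(m);cv2.circle(k,uv,r,1,-1);return m*k
ca,cb=col("scene",(433,216)),col("top",(219,235),26)
print(a.sum(),b.sum(),ca.sum(),cb.sum())
for v in([(cs,a),(ct,b)],[(cs,ca),(ct,cb)],[(cs,ca)],[(ct,cb)]):
    x,f=fit(v,POCK,[.505,.245,np.radians(-45)]);print(np.round(x[:2],4),np.degrees(x[2]).round(1),round(f,3))
def green(n,uv):
    im=cv2.imread(f"pics/{n}0.png").astype(int);m=((im[:,:,1]>im[:,:,2]+15)).astype(np.uint8);k=np.zeros_like(m);cv2.circle(k,uv,75,1,-1)
    m=m*k;o=np.zeros_like(m);cv2.drawContours(o,[max(cv2.findContours(m,0,2)[0],key=cv2.contourArea)],-1,1,-1);return o.astype(float)
ga,gb=green("scene",(277,255)),green("top",(348,222))
for v in([(cs,ga),(ct,gb)],[(cs,ga)],[(ct,gb)]):
    J=lambda *q:None
    r=minimize(lambda p:sum(np.abs(render(c,JAR,p[0],p[1],0)-m).sum()/m.sum() for c,m in v),[.52,-.02],method="Nelder-Mead",options=dict(initial_simplex=[[.52,-.02],[.53,-.02],[.52,-.01]],xatol=1e-4,fatol=1e-4))
    print("jar",r.x.round(4),round(r.fun,3))
E
```

```text
1206.0 822.0 1147.0 801.0
[0.4905 0.2545] -44.1 0.116
[0.4896 0.2543] -40.6 0.132
[0.4901 0.2536] -41.6 0.047
[0.49   0.2556] -41.7 0.054
jar [ 0.5183 -0.0179] 0.073
jar [ 0.5147 -0.0182] 0.033
jar [ 0.5188 -0.0172] 0.031
```

>>> play_rows:
  linear:
    - [0.02, -0.02, 0]
    - [0.022, -0.022, 0]
    - [0.022, -0.023, 0]
    - [0.022, -0.023, 0]
    - [0.022, -0.023, 0]
    - [0.022, -0.023, 0]
    - [0.022, -0.023, 0]
    - [0.022, -0.023, 0]
  turn: [-1.75, -1.75, -1.75, -1.75, -1.75, -1.75, -1.75, -1.75]
  hand: 0.06

```text
time: 1.7
tool_pos: [0.3249, 0.4259, 0.2315]
tool_rot: [0.0, 0.242, 0.97, 0.0]
contact_force: [-0.3, 0.1, 0.1]
gripper_width: 0.702
grasp_force: 0.0
```

>>> play_rows:
  linear:
    - [0.022, -0.023, 0]
    - [0.022, -0.023, 0]
    - [0.022, -0.023, 0]
    - [0.022, -0.023, 0]
    - [0.022, -0.023, 0]
    - [0.022, -0.023, 0]
    - [0.022, -0.022, 0]
    - [0.022, -0.022, 0]
  turn: [-1.75, -1.75, -1.75, -1.75, -1.75, -1.75, -1.75, -1.75]

```text
time: 2.7
tool_pos: [0.501, 0.2438, 0.2315]
tool_rot: [0.0, 0.358, 0.934, 0.0]
contact_force: [-0.1, -0.2, 0.3]
gripper_width: 0.698
grasp_force: 0.0
```

```bash
cat > look.py <<'E'
from h import *
import sys
s=state();im=grab_frame("wrist");cv2.imwrite(f"pics/{sys.argv[1]}.png",im[:,:,::-1])
c=cam("wrist",s)
x=R.from_quat(np.r_[s["tool_rot"][1:],s["tool_rot"][0]]).as_matrix()[:,1]
print(s["time"],s["tool_pos"].round(4),"ydir",np.degrees(np.arctan2(x[1],x[0])).round(1),s["gripper_width"],s["contact_force"].round(1),s["joint_pos"].round(2))
im=im.astype(int);p=np.array([.490,.2545,np.radians(-42)])
for it in range(1):
    k=cv2.dilate((render(c,POCK,*p)>0).astype(np.uint8),np.ones((45,45)))
    m=((im.max(2)-im.min(2)<28)&(im.mean(2)>70)).astype(np.uint8)*k
    m=(cv2.connectedComponentsWithStats(m)); i=1+np.argmax(m[2][1:,4]); m=(m[1]==i).astype(float)
    p,f=fit([(c,m)],POCK,p)
    print(m.sum(),p[:2].round(4),np.degrees(p[2]).round(1),round(f,3))
o=cv2.imread(f"pics/{sys.argv[1]}.png");r=(render(c,POCK,*p)>.5).astype(np.uint8)
cv2.drawContours(o,cv2.findContours(r,0,2)[0],-1,(255,0,255),1);cv2.drawContours(o,cv2.findContours(m.astype(np.uint8),0,2)[0],-1,(0,255,255),1)
cv2.imwrite(f"pics/{sys.argv[1]}_o.png",o)
E
python3 look.py w1
```

```text
2.7 [0.501  0.2438 0.2315] ydir 48.0 0.6980796855435794 [-0.1 -0.2  0.3] [ 0.32 -0.11  1.77  0.    1.48 -0.52]
5352.0 [0.4934 0.2509] -42.7 0.04
```

View pics/w1_o.png

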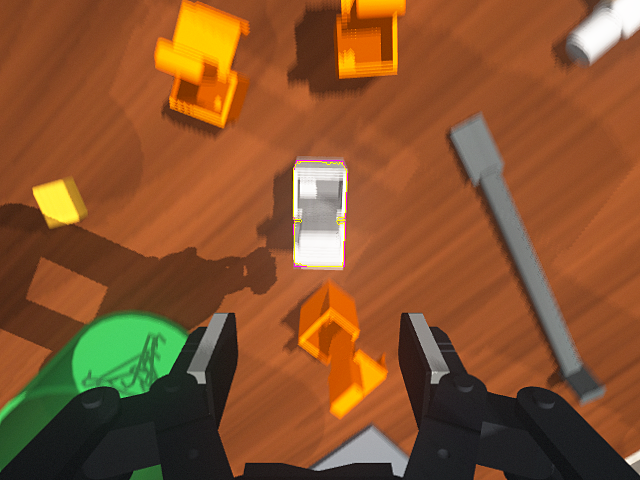

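The wrist picture shows the pocket at (320,215), squarely between the finger directions. The fit is good and the orange look-alikes are clear of the finger paths. Descending to grip across y.

>>> play_rows:
  linear:
    - [0.002, -0.002, -0.015]
    - [0, 0, -0.02]
    - [0, 0, -0.02]
    - [0, 0, -0.02]
    - [0, 0, -0.02]
    - [0, 0, -0.02]
    - [0, 0, -0.015]
    - [0, 0, -0.006]
  turn: [-0.5, 0, 0, 0, 0, 0, 0, 0]

```text
time: 3.75
tool_pos: [0.5017, 0.2425, 0.0939]
tool_rot: [-0.001, 0.362, 0.932, -0.001]
contact_force: [-0.8, 0.2, -0.2]
gripper_width: 0.702
grasp_force: 0.0
```

```bash
python3 look.py w2
```

```text
3.75 [0.5017 0.2425 0.0939] ydir 47.6 0.7024229224669736 [-0.8  0.2 -0.2] [ 0.32  0.02  1.89  0.    1.24 -0.51]
17560.0 [0.4898 0.2545] -42.7 0.068
```

View pics/w2_o.png

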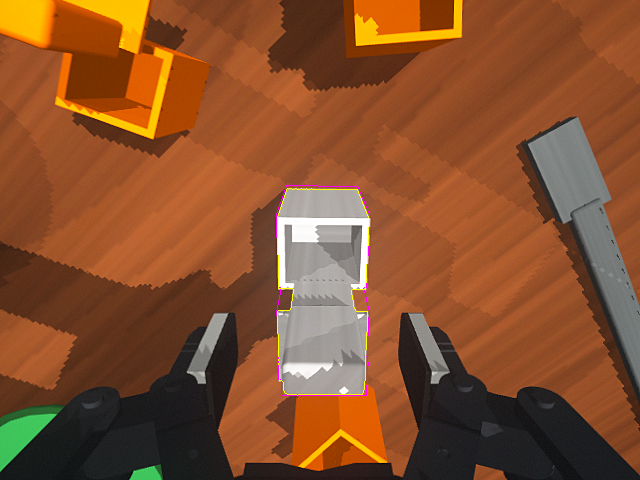

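The tab stands centred between the pads (x≈323 px), and the fit agrees with the fixed cameras. Closing now.

>>> play_rows:
  linear:
    - [-0.001, 0.001, 0]
    - [0, 0, 0]
    - [0, 0, 0]
    - [0, 0, 0]
    - [0, 0, 0]
    - [0, 0, 0]
    - [0, 0, 0]
    - [0, 0, 0]
  turn: [0, 0, 0, 0, 0, 0, 0, 0]
  hand: 0

```text
time: 4.8
tool_pos: [0.5022, 0.2439, 0.0965]
tool_rot: [0.001, 0.362, 0.932, 0.001]
contact_force: [-0.3, 0.3, 5.7]
gripper_width: 0.297
grasp_force: 59.7
```

>>> play_rows:
  linear:
    - [0, 0, 0.01]
    - [0, 0, 0.02]
    - [0, 0, 0.025]
    - [0, 0, 0.025]
    - [0, 0, 0.025]
    - [0, 0, 0.025]
    - [0, 0, 0.025]
    - [0, 0, 0.015]
  turn: [0, 0, 0, 0, 0, 0, 0, 0]

```text
time: 5.8
tool_pos: [0.5015, 0.2437, 0.2676]
tool_rot: [0.001, 0.362, 0.932, 0.001]
contact_force: [-0.8, -0.1, -2.7]
gripper_width: 0.293
grasp_force: 59.2
```

```bash
python3 - <<'E'
from h import *
POCK[1]=bx(14,17,-13,13,0,85)
s=state();print(s["time"],s["tool_pos"],s["contact_force"].round(2),s["ft_torque"].round(2),s["gripper_width"],s["grasp_force"])
c=cam("wrist",s);im=grab_frame("wrist");cv2.imwrite("pics/w3.png",im[:,:,::-1]);im=im.astype(int)
z0=s["tool_pos"][2]-.0939;p=[.490,.2545,np.radians(-42.5)]
r=render(c,POCK,*p,z0)
k=cv2.dilate((r>0).astype(np.uint8),np.ones((15,15)))
m=((im.max(2)-im.min(2)<28)&(im.mean(2)>70))*k*1.
m[:, :]*=1
sel=np.ones_like(m);sel[300:]=0   # only the box part, fingers left out
o=cv2.imread("pics/w3.png")
cv2.drawContours(o,cv2.findContours((r>.5).astype(np.uint8),0,2)[0],-1,(255,0,255),1)
cv2.imwrite("pics/w3_o.png",o)
E
```

```text
5.8 [0.50146161 0.24371735 0.26758616] [-0.82 -0.06 -2.72] [-0.    0.01  0.01] 0.2926611474674881 59.157509207725525
```

View pics/w3_o.png

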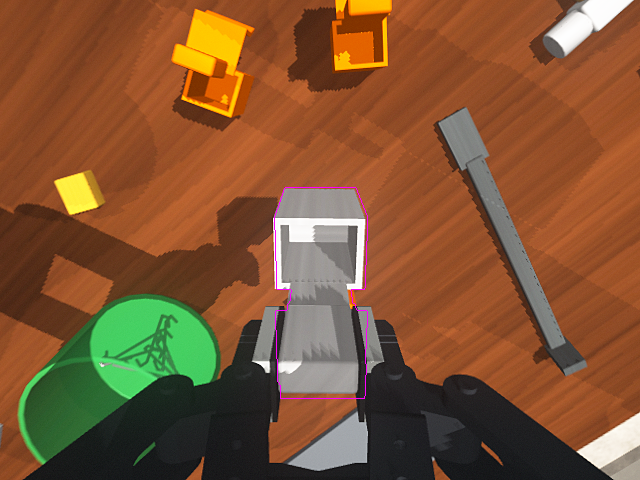

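Held squarely (about 25 mm opening, 59 N), and the pocket shows upright at (320,240) with the outline matching. Carrying it over the jar, lip direction unchanged.

>>> play_rows:
  linear:
    - [0.002, -0.01, 0]
    - [0.004, -0.02, 0]
    - [0.005, -0.025, 0]
    - [0.005, -0.027, 0]
    - [0.005, -0.027, 0]
    - [0.005, -0.027, 0]
    - [0.005, -0.027, 0]
    - [0.005, -0.027, 0]
  turn: [0, 0, 0, 0, 0, 0, 0, 0]

```text
time: 6.85
tool_pos: [0.5366, 0.0513, 0.2638]
tool_rot: [-0.001, 0.362, 0.932, -0.001]
contact_force: [0.6, 0.5, -2.7]
gripper_width: 0.294
grasp_force: 59.1
```

>>> play_rows:
  linear:
    - [0.005, -0.027, 0]
    - [0.005, -0.025, 0]
    - [0.005, -0.023, 0]
    - [0.004, -0.02, 0]
    - [0.0025, -0.01, 0]
    - [0, -0.005, 0]
    - [0, 0, 0]
    - [0, 0, 0]
  turn: [0, 0, 0, 0, 0, 0, 0, 0]

```text
time: 7.85
tool_pos: [0.5587, -0.0558, 0.2653]
tool_rot: [-0.0, 0.361, 0.932, 0.0]
contact_force: [0.2, -0.2, -2.3]
gripper_width: 0.294
grasp_force: 59.1
```

```bash
cat > chk.py <<'E'
from h import *
import sys
POCK[1]=bx(14,17,-13,13,0,85)
s=state();print(s["time"],s["tool_pos"].round(4),s["contact_force"].round(1),s["gripper_width"])
t=s["tool_pos"];px=t[0]-.0118;py=t[1]+.0106;pz=t[2]-.0955;out=[]
for n in("scene","top","wrist"):
    s=state();c=cam(n,s);o=grab_frame(n)[:,:,::-1].copy();cv2.imwrite(f"pics/{sys.argv[1]}_{n}.png",o)
    for P,col,q in((POCK,(255,0,255),(px,py,np.radians(-42.5),pz)),(JAR,(0,255,255),(.517,-.018,0,0))):
        r=(render(c,P,*q)>.5).astype(np.uint8);cv2.drawContours(o,cv2.findContours(r,0,2)[0],-1,col,1)
    a=np.radians(np.arange(0,360,5))
    for ra in(.07,.075): cv2.polylines(o,[np.round(proj(c,np.c_[.517+ra*np.cos(a),-.018+ra*np.sin(a),.12+0*a])).astype(np.int32)],True,(0,255,255),1)
    u,v=proj(c,[[.53,-.03,.13]])[0];u=int(np.clip(u,100,540));v=int(np.clip(v,75,405))
    out.append(cv2.resize(o[v-75:v+75,u-100:u+100],(400,300),interpolation=cv2.INTER_CUBIC) if n!="wrist" else cv2.resize(o,(400,300)))
cv2.imwrite(f"pics/{sys.argv[1]}.png",np.vstack([np.hstack(out[:2]),np.hstack([out[2],out[2]*0])]))
E
python3 chk.py h1
```

```text
7.85 [ 0.5587 -0.0558  0.2653] [ 0.2 -0.2 -2.3] 0.2942691172501497
```

View pics/h1.png

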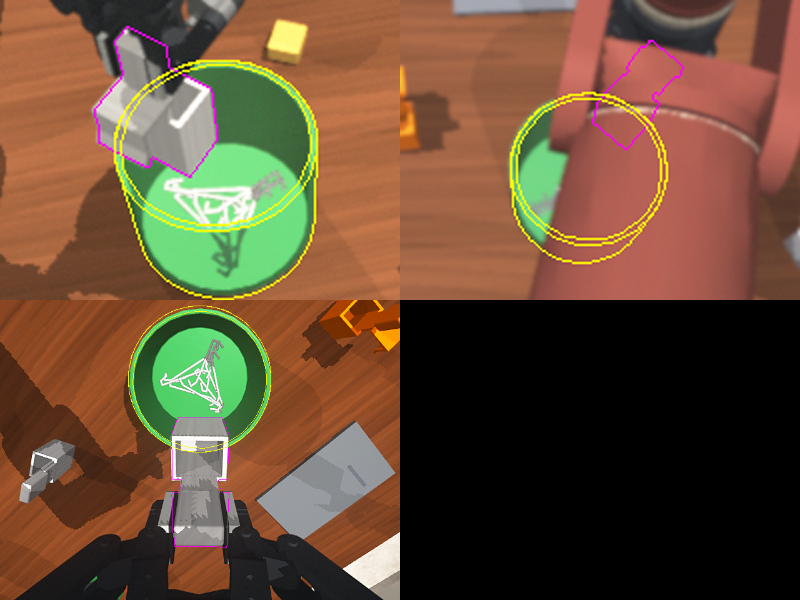

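Hover view: the pocket (scene, about (155,110) in the crop) and jar outlines match the model in scene and wrist, so the lip is outside and the box inside. Lowering part of the way.

>>> play_rows:
  linear:
    - [0, 0, -0.008]
    - [0, 0, -0.014]
    - [0, 0, -0.016]
    - [0, 0, -0.016]
    - [0, 0, -0.016]
    - [0, 0, -0.014]
    - [0, 0, -0.01]
    - [0, 0, -0.004]
  turn: [0, 0, 0, 0, 0, 0, 0, 0]

```text
time: 9.0
tool_pos: [0.5585, -0.0563, 0.1665]
tool_rot: [-0.0, 0.362, 0.932, -0.0]
contact_force: [-0.2, -0.4, -2.5]
gripper_width: 0.291
grasp_force: 59.1
```

```bash
python3 chk.py h2
```

```text
9.0 [ 0.5585 -0.0563  0.1665] [-0.2 -0.4 -2.5] 0.2912713940989048
```

View pics/h2.png

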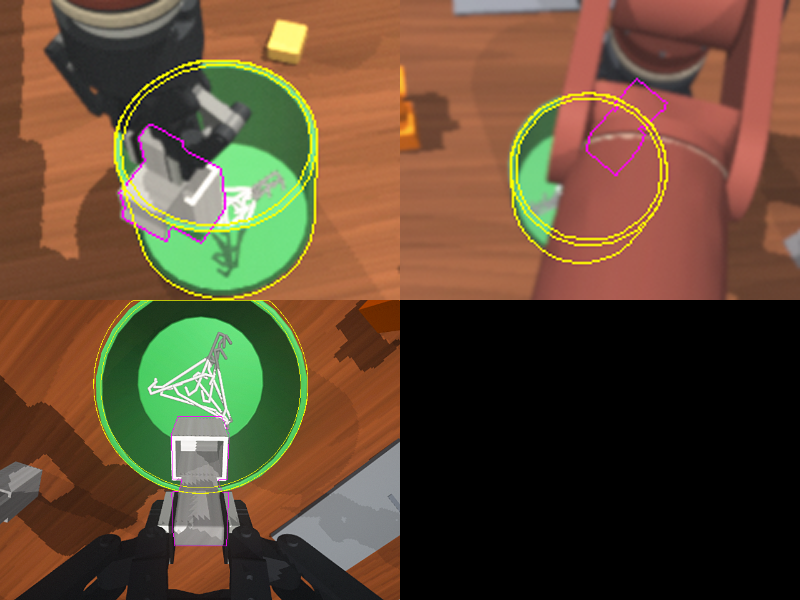

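The box is inside and the rim lies in the hook's gap. There is no contact force, so I keep lowering.

>>> play_rows:
  linear:
    - [0, 0, -0.006]
    - [0, 0, -0.008]
    - [0, 0, -0.007]
    - [0, 0, -0.005]
    - [0, 0, -0.003]
    - [0, 0, -0.002]
    - [0, 0, 0]
    - [0, 0, 0]
  turn: [0, 0, 0, 0, 0, 0, 0, 0]

```text
time: 10.15
tool_pos: [0.5589, -0.0564, 0.1366]
tool_rot: [0.0, 0.362, 0.932, 0.0]
contact_force: [0.2, 0.6, -1.6]
gripper_width: 0.289
grasp_force: 59.1
```

>>> play_rows:
  linear:
    - [0, 0, -0.001]
    - [0, 0, -0.001]
    - [0, 0, -0.001]
    - [0, 0, 0]
  turn: [0, 0, 0, 0]

```text
time: 10.65
tool_pos: [0.5586, -0.0563, 0.1331]
tool_rot: [-0.0, 0.362, 0.932, -0.0]
contact_force: [0.0, 0.5, -2.1]
gripper_width: 0.293
grasp_force: 59.1
```

>>> play_rows:
  linear:
    - [0, 0, -0.001]
    - [0, 0, 0]
    - [0, 0, -0.001]
    - [0, 0, 0]
  turn: [0, 0, 0, 0]

```text
time: 11.15
tool_pos: [0.5589, -0.0564, 0.1315]
tool_rot: [0.0, 0.362, 0.932, 0.0]
contact_force: [0.5, 1.1, -0.8]
gripper_width: 0.29
grasp_force: 59.3
```

>>> play_rows:
  linear:
    - [0, 0, -0.001]
    - [0, 0, 0]
  turn: [0, 0]

```text
time: 11.4
tool_pos: [0.559, -0.0564, 0.1314]
tool_rot: [0.0, 0.362, 0.932, -0.0]
contact_force: [-3.0, 0.2, 4.5]
gripper_width: 0.295
grasp_force: 59.9
```

The bridge has touched the rim (4.5 N, at the expected height). To reduce tilt on release, I lift a little, shift 4 mm outward so the back strip sits near the wall, and set it down again.

>>> play_rows:
  linear:
    - [0, 0, 0.003]
    - [0, 0, 0]
    - [0.0015, -0.0015, 0]
    - [0.0015, -0.0015, 0]
    - [0, 0, 0]
  turn: [0, 0, 0, 0, 0]

```text
time: 12.02
tool_pos: [0.5618, -0.0595, 0.1331]
tool_rot: [-0.0, 0.362, 0.932, -0.0]
contact_force: [-0.4, -0.5, -2.1]
gripper_width: 0.298
grasp_force: 59.2
```

>>> play_rows:
  linear:
    - [0, 0, -0.001]
    - [0, 0, -0.001]
    - [0, 0, -0.001]
    - [0, 0, 0]
  turn: [0, 0, 0, 0]

```text
time: 12.52
tool_pos: [0.5621, -0.0594, 0.1314]
tool_rot: [0.0, 0.362, 0.932, -0.0]
contact_force: [-3.1, 1.1, 5.9]
gripper_width: 0.292
grasp_force: 59.9
```

>>> play_rows:
  linear:
    - [0, 0, 0]
    - [0, 0, 0]
    - [0, 0, 0]
    - [0, 0, 0]
    - [0, 0, 0]
    - [0, 0, 0]
  turn: [0, 0, 0, 0, 0, 0]
  hand: 0.06

```text
time: 13.28
tool_pos: [0.5618, -0.0594, 0.1303]
tool_rot: [0.0, 0.362, 0.932, 0.0]
contact_force: [0.9, -0.2, -0.1]
gripper_width: 0.7
grasp_force: 0.0
```

>>> play_rows:
  linear:
    - [0, 0, 0.006]
    - [0, 0, 0.012]
    - [0, 0, 0.015]
    - [0, 0, 0.02]
    - [0, 0, 0.025]
    - [0, 0, 0.025]
    - [0, 0, 0.02]
    - [0, 0, 0.01]
  turn: [0, 0, 0, 0, 0, 0, 0, 0]

```text
time: 14.28
tool_pos: [0.5623, -0.0595, 0.2656]
tool_rot: [0.001, 0.362, 0.932, 0.0]
contact_force: [-1.0, 0.9, 0.7]
gripper_width: 0.701
grasp_force: 0.0
```

```bash
python3 chk.py h3
```

```text
14.275 [ 0.5623 -0.0595  0.2656] [-1.   0.9  0.7] 0.7007134979564774
```

View pics/h3.png

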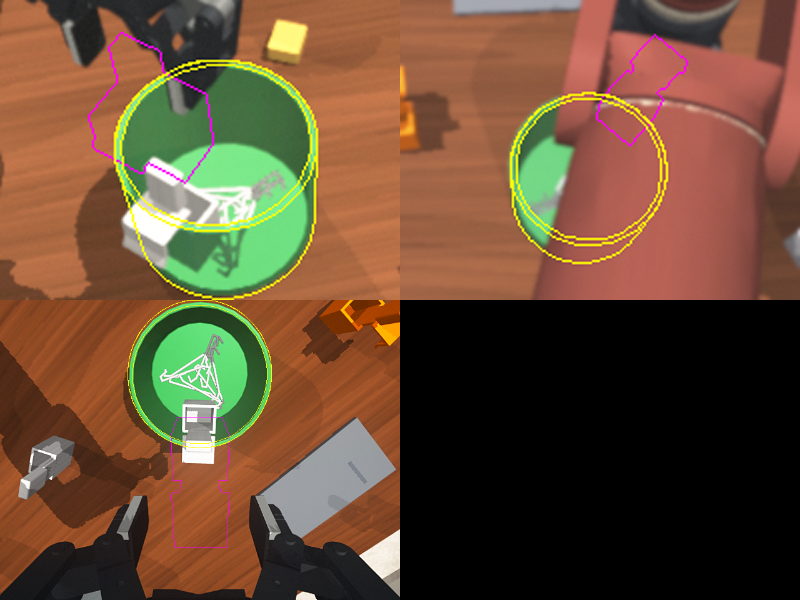

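The pocket hangs on the rim with the bridge across it, the lip outside and the box inside, clear of the hooks. The jar has not moved, the plain pocket is untouched, and the gripper is well clear. Handing in.

```bash
python3 -c "
from plant import *
print(job_done())"
```

```text
the job is handed in; nothing more can be done
None
```

The lipped nail pocket now hangs on the wide green jar's rim, lip outside and box inside clear of the hooks. I released it and handed the job in at about 14.3 s, with the jar unmoved and the plain and orange pockets left alone.

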